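Shim the rocking parts cabinet

TASK

The plywood parts cabinet rocks because the foot at its drawer-side corner nearest the orange wedge has lost its pad. Push the wedge along the bench, thin end first, under that foot until it is snug but the cabinet still stands level, then press down firmly (about 10 N) with the fingertips on the cabinet's top at that same corner to check that it no longer rocks, and move clear. Keep the wedge on the bench and never pick it up, do not shove the cabinet out of its place, and leave everything else on the bench where it is.

Things in the scene. Friction and masses are not known exactly. Their poses are not given: they have to be found in the camera images.
- cabinet: plywood parts cabinet, 180 deep (its x) x 260 wide (its y), top 220 mm and underside 20 mm above the bench, 2.8 kg, loose. Origin on the bench under its middle, z vertical when level; +x is the front: six drawers over a drop door with a spring steel latch. Four square 26 mm feet centred 72 mm in x, 112 mm in y from the middle; three have 6 mm rubber pads, the one at +x, -y has lost its pad
- short_foot (a point): centre of the underside of the padless foot, which hangs 6 mm above the bench while the cabinet rests level on the other three; 13 mm from the foot's edge and 18 mm from the cabinet's side facing the wedge. Without a shim a firm press on this corner rocks the cabinet, up to 0.06 rad, until this foot meets the bench; let go, it rocks back level
- corner_top (a point): point on the cabinet's flat top right above the padless foot, 220 mm above the bench, 18 mm from both edges: the place to press straight down, with about 10 N (8 to 20 N) for about half a second
- wedge: orange plastic levelling wedge, 120 long (its x) x 40 wide (its y), 0.06 kg, loose on the bench beside the cabinet, thin end (+x) roughly towards the padless foot (up to 0.2 rad and 25 mm off its line). Origin at the centre of its underside. Slides with under 1 N. Fingertips flat on its back can steer it in curves of 0.15 m radius or more
- wedge_tip (a point): middle of the wedge's thin end, 2 mm above the bench. The top rises evenly 1 in 8 from here, so it is 6 mm thick 32 mm behind the tip. Pushed straight in, it meets the padless foot when the foot's centre is about 19 mm behind the tip (the foot's outer edge 32 mm) and jams snugly within 2 mm more; pushed harder it shoves the cabinet along
- wedge_back (a point): middle of the wedge's upright flat back face (40 wide, 17 mm high), 8.5 mm above the bench, 120 mm behind the tip: the face to push on. The push needed grows to 3 N at once when the wedge jams under the foot, which is snug enough; above 10 to 15 N the cabinet starts to slide. Friction keeps the wedge there when let go
- pen: jade green celluloid pen, 136 x 13 mm, lying in a fixed dark wooden pen tray (170 x 32 x 12 mm); origin at the underside of its middle. Leave alone
- knockout_block: steel nib knockout block with four holes, 70 x 50 x 45 mm; origin under its centre. Leave alone
- nib_tray: cork-lined aluminium tray with nibs, 150 x 100 x 16 mm; origin under its centre. Leave alone
- paperweight: squat bronze paperweight with a knob, 64 mm across, 40 mm high; origin under its centre. Leave alone
- ink_bottle: small ink bottle with a black cap, 52 mm across, 52 mm high; origin under its centre. Leave alone
- loupe: black eye loupe, 38 mm across, 30 mm high; origin under its centre. Leave alone
- hammer: small brass-headed hammer, 200 mm long, lying on the bench. Leave alone
Not all that is in view belongs to the job. Of the things shaped like the wedge, the orange one is meant.

How it is judged:
By the outcome, as a careful person would: the job done as asked, in the order asked, and still so for the second after the job is handed in, with the robot touching nothing.
It also fails if it takes over 64 s, if anything falls off the work surface, if the arm or the gripper's body presses on something with over 40 N, if the wrist force passes 120 N, or if a joint passes its speed limit or range.

ROBOT

A 7-joint arm with a two-finger parallel gripper is mounted at the origin on the work surface. World frame = base frame: x ahead of the robot, y to its left, z up, the work surface at z = 0. Lengths are in m, angles in rad, forces in N, time in s.
With the tool pointing down it reaches from about 0.425 to 0.825 m from the base axis. Payload 3.6 kg.
Tool frame: the origin (TCP) lies at the very end of the fingers, on their centre line; the grasp point (between the pads) lies 19 mm behind it (r.tcp_to_grasp is the distance from the TCP to the grasp point, in m); y points along the fingers, x is the direction in which the jaws open and shut, and the axes are right-handed (so a half turn about y gives the same grasp; the last joint's range is limited). The gripper opens to 85 mm and grips with 20 to 120 N. Pads are 22 mm wide; open, the fingers measure 114 mm over their backs; the gripper's body (76 mm by 85 mm) begins 54 mm behind the grasp point. The pads swing forward as they close: fully open they stand 13 mm farther back than shut.
Start: joints at [1.31, 0.615, -0.013, 1.423, 0.008, 1.103, -0.04], TCP at [0.151, -0.632, 0.231] pointing down, gripper open.
Joint ranges: [-3.12, 3.12], [-0.3, 2.06], [-1.34, 1.32], [0.26, 2.42], [-1.36, 4.5], [0.01, 1.98], [-2.84, 2.84]. Speed limits (rad/s): [2.79, 2.79, 3.14, 3.14, 3.14, 3.14, 3.14].

INTERFACE

Orientations are given as a 3x3 rotation matrix whose columns are the frame's x, y, z axes.
In Python, from cell import status, eyes, ticket, r gives the robot as it stands. The module is installed in compiled form; this text tells all that it offers.
- The arm moves only by the tool jog_arm, never from a script. Its argument "series" is a list of rows, each a list of 6 numbers: the shift along the world's x, y, z in mm, then the turn, a rotation vector about the world's x, y, z in degrees. In form: [[x, y, z, rx, ry, rz], ...]. A call has 1 to 10 rows; each row shifts and turns the pose as measured when the row begins; what a row does not reach is not made up. A row lasts 1/12 s, in which the tool goes at most 41.7 mm and 7.16 degrees, less where a joint would pass 70% of its speed; a pose out of reach is approached as far as the arm can. A call is refused whole if a number of a shift passes 41.7 or a number of a turn 7.16, either way. A call with a gripper value outside its range is refused whole. "grip" is the opening, from 0 (shut) to 1 (fully open), set as the call begins (left out, the last holds). The fingers move at their own pace and stop on an object; the grip force is fixed at half the most. Time passes only in rows, so rows that do not move let the fingers close. It gives the time, the measured TCP pose, the force and the opening at its end, in the units of the state.
- status.sense(): the state, without advancing time (a new reading comes with each control period).
- eyes.camera(name): name is "side" or "top"; returns a dict with "image" (420x560x3 uint8, red, green, blue), "fx", "fy", "cx", "cy" (pixels), "origin" and "orientation" of the camera in the world. Camera axes: x right, y down, z forward; pixel columns grow to the right and rows downward; lengths in m; the calibration is good to about 2 mm. A picture is of the moment at which its call begins. There is no depth.
- ticket.sign_off(): hands the job in, once; it reports no verdict.
The state is a dict: "time": time; "joint_positions": joint angles; "dq": joint speeds; "tau": joint torques, N m; "position": TCP position; "ee_rot": TCP orientation; "force": force on the tool from outside, world axes, zero at the start; "moment": the same for the moment, N m; "gripper_width": opening from 0.0 (shut) to 1.0 (fully open).
Only numpy, scipy, OpenCV 4.12 (cv2) and the standard library are available. Lean on these libraries where they do the work, as an engineer would, in place of code of your own. Each camera call takes 0.05 s, during which the arm holds its last target.

## Working session

There is one attempt and no reset: what is moved stays moved. The work goes in short steps, Python scripts to look and compute and a tool call to move; the robot and the scene stay as the last step left them, time stands still between calls to the robot, and variables do not carry over. Pictures are saved under pics/ and viewed, and the job is handed in when it is done.

Besides the shell and the picture viewer there is one more tool, called after "Emit:" by a JSON object that holds its "op" and its "data". jog_arm: Moves the arm, as the interface text tells. Its arguments: {"type":"object","properties":{"series":{"type":"array","items":{"type":"array","items":{"type":"number"}}},"grip":{"type":"number"}},"required":["series"]}

```bash
mkdir -p pics
cat > h.py <<'E'
import numpy as np, cv2
from cell import status, eyes, ticket, r
def save(c,n): cv2.imwrite('pics/'+n,cv2.cvtColor(c['image'],cv2.COLOR_RGB2BGR))
def ray(c,u,v):
    d=np.array([(u-c['cx'])/c['fx'],(v-c['cy'])/c['fy'],1.0]); return np.array(c['origin']),np.array(c['orientation'])@d
def onz(c,u,v,z):
    o,d=ray(c,u,v); return o+d*(z-o[2])/d[2]
def proj(c,p):
    q=np.array(c['orientation']).T@(np.array(p)-np.array(c['origin'])); return c['cx']+c['fx']*q[0]/q[2], c['cy']+c['fy']*q[1]/q[2]
E
python3 - <<'E'
from h import *
import pickle
np.set_printoptions(precision=4,suppress=True)
for n in ['top','side']:
    c=eyes.camera(n); save(c,n+'0.png'); pickle.dump(c,open(n+'0.pkl','wb'))
    print(n,c['origin'],c['orientation'],c['fx'],c['cx'],c['cy'])
s=status.sense(); print(s)
E
```

```text
top [ 0.4172 -0.0214  1.6245] [[-0.0285 -0.996   0.0848]
 [-0.9995  0.0294  0.0096]
 [-0.0121 -0.0845 -0.9964]] 446.99277846687437 282.2674939564693 210.7748296457164
side [1.1988 0.5488 1.2023] [[-0.6532  0.5996 -0.4624]
 [ 0.7571  0.507  -0.4121]
 [-0.0127 -0.6192 -0.7851]] 500.1048144343317 279.3356180628776 208.8509414601589
{'time': 0.1, 'joint_positions': array([ 1.3105,  0.6158, -0.0126,  1.4247,  0.0081,  1.1034, -0.0404]), 'dq': array([ 0.001 , -0.003 , -0.0006, -0.0026,  0.0016, -0.0017,  0.0005]), 'tau': array([  0.001 , -47.038 ,   0.2599, -17.1571,   0.01  ,   0.0059,
        -0.    ]), 'position': array([ 0.1504, -0.6316,  0.2302]), 'ee_rot': array([[ 0.2317, -0.0006,  0.9728],
       [-0.9728,  0.0023,  0.2317],
       [-0.0024, -1.    , -0.    ]]), 'force': array([-0.4136, -0.2648, -0.3728]), 'moment': array([0.03  , 0.0009, 0.0144]), 'gripper_width': 1.0014396096380571}
```

View pics/top0.png

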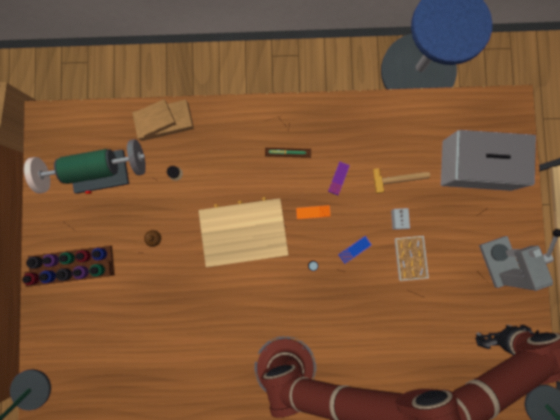

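View pics/side0.png

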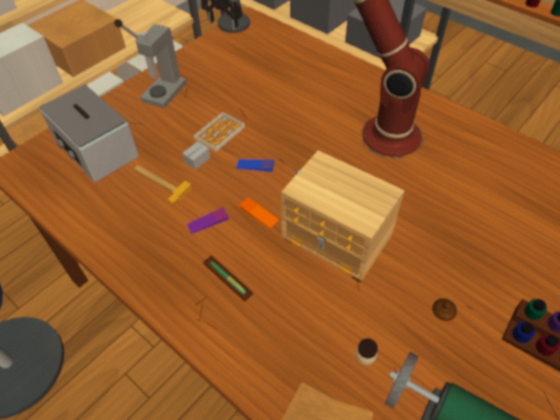

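The top view shows the cabinet at px (200–287, 200–266) with its drawer knobs up (+x). The orange wedge is at (297–330, 206–218) beside its right (−y) side. The side view agrees, with the wedge at about (259,213). Next I'll measure both.

Run:
```python
from h import *
import pickle
np.set_printoptions(precision=4,suppress=True)
for n,(x0,y0,x1,y1) in {'top':(190,185,350,285),'side':(230,145,410,280)}.items():
    c=pickle.load(open(n+'0.pkl','rb')); im=c['image']
    cv2.imwrite(f'pics/{n}0z.png',cv2.resize(cv2.cvtColor(im[y0:y1,x0:x1],cv2.COLOR_RGB2BGR),None,fx=5 if n=='top' else 4.4,fy=5 if n=='top' else 4.4,interpolation=cv2.INTER_CUBIC))
    hsv=cv2.cvtColor(im,cv2.COLOR_RGB2HSV)
    m=cv2.inRange(hsv,(5,215,190),(16,255,255))
    k,l,st,ce=cv2.connectedComponentsWithStats(m)
    for i in range(1,k):
        if st[i,4]>60: 
            print(n,st[i],ce[i])
            cn=cv2.findContours((l==i).astype(np.uint8),0,2)[0][0]
            print(cv2.minAreaRect(cn), cv2.boxPoints(cv2.minAreaRect(cn)))
```

```text
top [297 206  33  12 325] [312.9877 211.7846]
((312.87060546875, 211.68780517578125), (10.188328742980957, 32.2749137878418), 85.91438293457031) [[296.4112 207.7563]
 [328.6041 205.4568]
 [329.33   215.6193]
 [297.1371 217.9188]]
side [240 198  38  30 489] [259.0143 212.2863]
((258.9200134277344, 211.94000244140625), (39.80000686645508, 12.80000114440918), 36.869895935058594) [[239.16 205.12]
 [246.84 194.88]
 [278.68 218.76]
 [271.   229.  ]]
```

View pics/top0z.png

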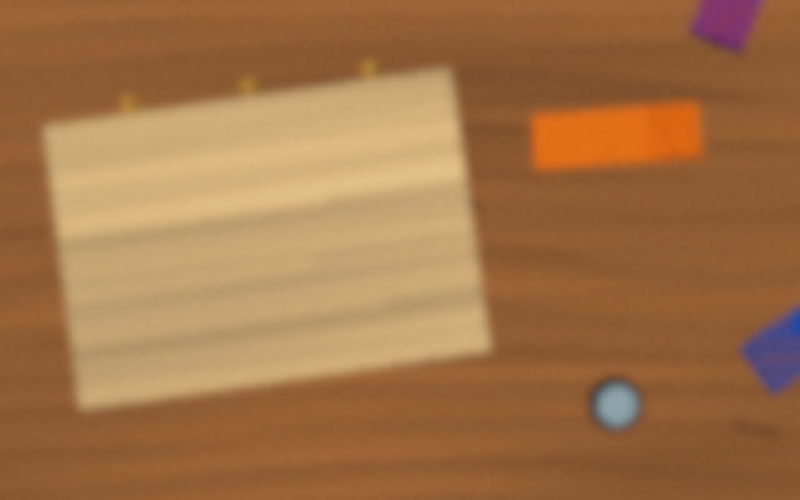

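View pics/side0z.png

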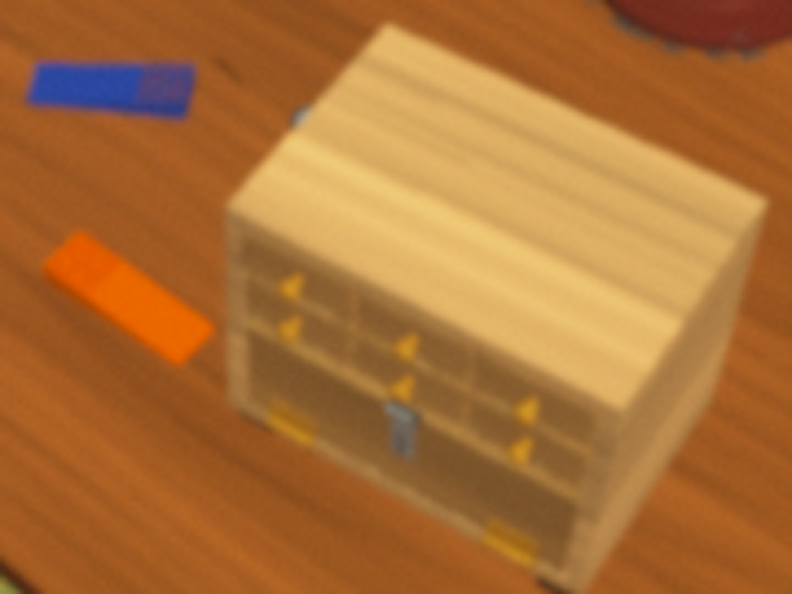

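```bash
cat > meas.py <<'E'
from h import *
import pickle,sys
np.set_printoptions(precision=4,suppress=True)
def up(c,k=4):
    return cv2.resize(c['image'],None,fx=k,fy=k,interpolation=cv2.INTER_CUBIC)
def quad(mask,k=4):
    cn=max(cv2.findContours(mask,cv2.RETR_EXTERNAL,cv2.CHAIN_APPROX_NONE)[0],key=cv2.contourArea)
    bx=cv2.boxPoints(cv2.minAreaRect(cn)); P=cn[:,0,:].astype(float)
    # refine each side by line fit to near contour points
    L=[]
    for i in range(4):
        a,b=bx[i],bx[(i+1)%4]; d=(b-a)/np.linalg.norm(b-a); n=np.array([-d[1],d[0]])
        t=(P-a)@d; e=np.abs((P-a)@n); ln=np.linalg.norm(b-a)
        s=P[(t>.12*ln)&(t<.88*ln)&(e<.2*min(np.linalg.norm(bx[1]-bx[0]),np.linalg.norm(bx[2]-bx[1])))]
        L.append(cv2.fitLine(s.astype(np.float32),cv2.DIST_HUBER,0,.01,.01).ravel())
    C=[]
    for i in range(4):
        a,b=L[i-1],L[i]; A=np.array([a[:2],-b[:2]]).T
        C.append(a[2:]+a[:2]*np.linalg.solve(A,b[2:]-a[2:])[0])
    return (np.array(C)+.5)/k-.5, cv2.contourArea(cn)/k/k
E
python3 - <<'E'
from meas import *
for n in ['top','side']:
    c=pickle.load(open(n+'0.pkl','rb')); u=up(c); hsv=cv2.cvtColor(u,cv2.COLOR_RGB2HSV)
    m=cv2.inRange(hsv,(4,200,165),(16,255,255))
    kk,l,st,ce=cv2.connectedComponentsWithStats(m)
    # nearest to wedge centroid
    ctr=np.array([312,212] if n=='top' else [259,212])*4
    i=l[ctr[1],ctr[0]]
    q,a=quad((l==i).astype(np.uint8)*255); print(n,'wedge',q.tolist(),a)
    for z in(.002,.017):
        print(z,[onz(c,*p,z)[:2].round(4).tolist() for p in q])
    if n=='top':
        m=cv2.inRange(hsv,(10,60,130),(30,165,255)); m=cv2.morphologyEx(m,cv2.MORPH_OPEN,np.ones((25,25)))
        q,a=quad(m); print('cab',q,a); W=np.array([onz(c,*p,.22)[:2] for p in q]);print(W,[np.linalg.norm(W[i]-W[i-1]) for i in range(4)])
E
```

```text
top wedge [[295.70513916015625, 207.5213623046875], [329.02142333984375, 204.79367065429688], [330.06005859375, 216.06968688964844], [296.5154724121094, 218.6988983154297]] 374.46875
0.002 [[0.5658, -0.0551], [0.5722, -0.1766], [0.5309, -0.1789], [0.5249, -0.0567]]
0.017 [[0.5644, -0.0548], [0.5708, -0.1752], [0.5299, -0.1774], [0.5239, -0.0564]]
cab [[195.2841 208.0614]
 [281.4215 196.0197]
 [290.3755 256.8525]
 [203.3675 269.4658]] 5384.625
[[ 0.5535  0.2669]
 [ 0.5837 -0.0065]
 [ 0.3916 -0.0291]
 [ 0.3601  0.2439]] [np.float64(0.19483694032503285), np.float64(0.2750789128772799), np.float64(0.19344042907522105), np.float64(0.27478871451556885)]
side wedge [[81.57583618164062, 108.0486068725586], [272.4277648925781, 212.99073791503906], [280.138916015625, 218.45098876953125], [271.3968505859375, 228.2047882080078]] 857.9375
0.002 [[0.6037, -0.9416], [0.5176, -0.0868], [0.5183, -0.0553], [0.5626, -0.0514]]
0.017 [[0.6111, -0.923], [0.5262, -0.0789], [0.5268, -0.0478], [0.5705, -0.0439]]
```

```bash
cat >> meas.py <<'E'
def cab(c,ret=False):
    u=up(c).astype(int)
    m=((u[...,2]>90)&(u[...,0]>130)).astype(np.uint8)*255   # blue channel: plywood pale vs bench
    m[:,:150*4]=0;m[:,300*4:]=0;m[:180*4]=0;m[285*4:]=0
    m=cv2.morphologyEx(m,cv2.MORPH_OPEN,np.ones((25,25)))
    return quad(m)
E
python3 - <<'E'
from meas import *
c=pickle.load(open('top0.pkl','rb'))
print(c['image'][230,275:300].tolist()); print(c['image'][193:210,270].tolist())
q,a=cab(c); W=np.array([onz(c,*p,.22)[:2] for p in q]);print(q,a);print(W,[np.linalg.norm(W[i]-W[i-1]) for i in range(4)])
E
```

```text
[[207, 174, 122], [208, 174, 122], [207, 174, 122], [208, 175, 122], [208, 174, 122], [207, 174, 122], [207, 173, 121], [207, 172, 120], [199, 164, 114], [183, 144, 98], [158, 112, 70], [145, 94, 52], [143, 90, 49], [145, 93, 51], [144, 92, 51], [143, 91, 49], [144, 91, 49], [144, 92, 50], [144, 91, 49], [143, 91, 50], [144, 91, 51], [144, 92, 51], [144, 92, 51], [143, 90, 50], [143, 91, 51]]
[[139, 88, 48], [138, 88, 49], [137, 87, 48], [137, 87, 48], [136, 87, 49], [140, 94, 54], [154, 114, 74], [175, 141, 96], [190, 158, 110], [198, 166, 116], [202, 169, 118], [204, 171, 119], [204, 172, 120], [209, 174, 123], [209, 176, 123], [212, 178, 124], [212, 179, 124]]
[[198.0696 209.8593]
 [279.7201 198.3652]
 [287.4248 254.7058]
 [205.9302 266.4417]] 4683.15625
[[ 0.5476  0.2581]
 [ 0.5764 -0.001 ]
 [ 0.3985 -0.0201]
 [ 0.3692  0.2357]] [np.float64(0.17974508155320904), np.float64(0.26067612241832366), np.float64(0.1789105990677558), np.float64(0.2574700873265645)]
```

```bash
cat >> meas.py <<'E'
def wedge(c,thr=None):
    u=up(c).astype(int); d=u[...,0]-u[...,2]
    d2=d.copy()
    if thr is None: thr=155
    m=(d>thr).astype(np.uint8)*255
    k,l,st,ce=cv2.connectedComponentsWithStats(m)
    return m,l,st,ce
def cabpose(W):
    W=np.array(W); ctr=W.mean(0); i=np.argmin(W[:,1]-W[:,0]) 
    return ctr
E
python3 - <<'E'
from meas import *
for n,ctr in [('top',(312,212)),('side',(259,212))]:
    c=pickle.load(open(n+'0.pkl','rb'))
    if n=='top': print(c['image'][212,285:340].tolist())
    else: print(c['image'][212,230:290].tolist())
    for thr in (130,150,165) if n=='top' else (165,180,195):
        m,l,st,ce=wedge(c,thr); i=l[ctr[1]*4,ctr[0]*4]; q,a=quad((l==i).astype(np.uint8)*255)
        print(n,thr,q.tolist(),a); print([onz(c,*p,.002)[:2].round(4).tolist() for p in q],[onz(c,*p,.017)[:2].round(4).tolist() for p in q])
c=pickle.load(open('side0.pkl','rb'))
print('side corner',onz(c,282.2,191.7,.22), proj(c,[.5764,-.001,.22]))
q,a=cab(pickle.load(open('top0.pkl','rb'))); W=np.array([onz(pickle.load(open('top0.pkl','rb')),*p,.22)[:2] for p in q])
ctr=W.mean(0); ey=(W[0]-W[1]+W[3]-W[2]); ex=(W[1]-W[2]+W[0]-W[3]); 
yaw=np.mean([np.arctan2(-ey[0],ey[1]),np.arctan2(ex[1],ex[0])]); print(ctr,yaw,np.arctan2(-ey[0],ey[1]),np.arctan2(ex[1],ex[0]))
R=np.array([[np.cos(yaw),-np.sin(yaw)],[np.sin(yaw),np.cos(yaw)]])
print('foot',ctr+R@[.072,-.112],'dir',R[:,1],'sidecorner',ctr+R@[.09,-.13])
E
```

```text
[[131, 84, 47], [131, 83, 47], [132, 84, 48], [131, 83, 45], [131, 83, 45], [132, 85, 48], [133, 85, 47], [132, 84, 46], [134, 84, 48], [135, 85, 48], [148, 88, 44], [179, 95, 36], [213, 106, 28], [223, 111, 24], [224, 110, 20], [224, 110, 23], [224, 111, 22], [224, 111, 24], [224, 111, 24], [224, 110, 24], [225, 111, 23], [224, 110, 23], [224, 111, 21], [224, 111, 21], [224, 112, 23], [224, 112, 23], [225, 112, 24], [224, 111, 22], [225, 112, 22], [224, 110, 23], [224, 110, 20], [224, 111, 22], [224, 111, 23], [223, 109, 21], [222, 107, 24], [220, 105, 21], [219, 102, 21], [216, 99, 20], [216, 99, 20], [218, 101, 17], [218, 102, 20], [218, 101, 19], [218, 100, 20], [215, 101, 23], [204, 101, 32], [179, 98, 42], [154, 93, 46], [146, 93, 50], [145, 93, 51], [146, 94, 52], [146, 94, 51], [145, 93, 49], [146, 94, 52], [146, 93, 51], [145, 93, 51]]
top 130 [[295.6185607910156, 207.21994018554688], [329.4492492675781, 204.62582397460938], [330.30706787109375, 216.27642822265625], [296.29058837890625, 218.96585083007812]] 393.8125
[[0.5669, -0.0548], [0.5728, -0.1782], [0.5301, -0.1797], [
[... 2209 characters left out ...]
.1881], [0.5224, -0.0566], [0.5647, -0.0551]] [[0.5708, -0.177], [0.5279, -0.1789], [0.5308, -0.049], [0.5726, -0.0476]]
side 195 [[239.24600219726562, 205.1361541748047], [247.67588806152344, 197.18333435058594], [278.47930908203125, 219.02069091796875], [269.847412109375, 227.65260314941406]] 439.875
[[0.5606, -0.185], [0.5206, -0.1869], [0.5231, -0.0577], [0.564, -0.0563]] [[0.5686, -0.1758], [0.5291, -0.1777], [0.5316, -0.0502], [0.5719, -0.0487]]
side corner [0.5731 0.0021 0.22  ] (np.float64(280.4313714572222), np.float64(191.85456317566624))
[0.4729 0.1182] 0.114198221908732 0.11238691485327951 0.11600952896418448
foot [0.5572 0.0151] dir [-0.114   0.9935] sidecorner [ 0.5772 -0.0007]
```

Measurements, which agree between the two views to about 3 mm:

| Item | Value |
|---|---|
| Wedge tip | ≈ (0.5445, −0.0565) |
| Wedge back | ≈ (0.550, −0.176), length 0.1196 m |
| Cabinet size | 0.180 × 0.259 m |
| Cabinet yaw | 0.114 rad |
| Padless foot | ≈ (0.557, 0.0155) |

The wedge sits about 20 mm to the side of the foot's line and is 0.07 rad off it. I'll square it up with a flat push on its side first, then push it in from the back.

Emit:
{"op": "jog_arm", "data": {"series": [[21,30,0,0,0,-6.9],[21,30,0,0,0,0],[21,30,0,0,0,0],[21,30,0,0,0,0],[21,30,0,0,0,0],[21,30,0,0,0,0],[21,30,0,0,0,0],[21,30,0,0,0,0],[21,30,0,0,0,0],[21,30,0,0,0,0]], "grip": 0}}

```text
time: 0.93
position: [0.3537, -0.323, 0.2242]
ee_rot: [[0.085, -0.012, 0.996], [-0.996, 0.005, 0.085], [-0.006, -1.0, -0.012]]
force: [0.8, -0.5, 0.1]
gripper_width: 0.0
```

Emit:
{"op": "jog_arm", "data": {"series": [[21,28,0,0,0,1.5],[21,28,0,0,0,0],[21,28,0,0,0,0],[21,28,0,0,0,0],[21,28,0,0,0,0],[20,25,-10,0,0,0],[10,12,-30,0,0,0],[0,0,-30,0,0,0],[0,0,-20,0,0,0],[0,0,0,0,0,0]]}}

```text
time: 1.77
position: [0.4998, -0.1217, 0.1313]
ee_rot: [[0.133, -0.005, 0.991], [-0.991, 0.011, 0.133], [-0.012, -1.0, -0.003]]
force: [-0.7, -0.3, -0.0]
gripper_width: -0.001
```

```bash
python3 -c "
from h import *
for n in ['top','side']: save(eyes.camera(n),n+'1.png')
s=status.sense();print(s['position'],s['ee_rot'],s['joint_positions'])"
```

```text
[ 0.50157875 -0.12319652  0.13445505] [[ 1.31172693e-01  6.16056801e-04  9.91359342e-01]
 [-9.91315200e-01  9.53870569e-03  1.31160925e-01]
 [-9.37548242e-03 -9.99954316e-01  1.86192419e-03]] [ 0.25921498  0.53727581 -0.08133988  1.9186732   0.05052598  0.68891562
 -1.28901248]
```

View pics/side1.png

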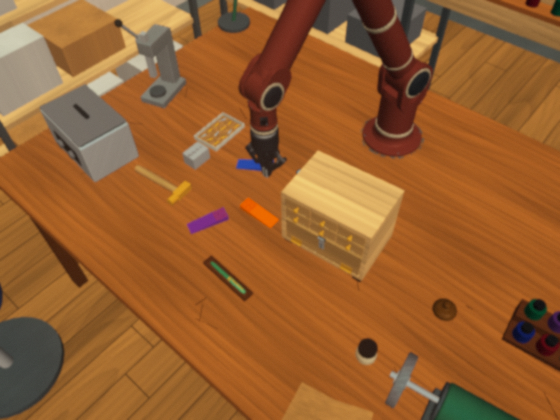

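Emit:
{"op": "jog_arm", "data": {"series": [[-6,-11,-25,-0.5,0,-1],[0,0,-25,0,0,0],[0,0,-25,0,0,0],[0,0,-25,0,0,0],[0,0,-10,0,0,0],[0,0,0,0,0,0]]}}

```text
time: 2.37
position: [0.504, -0.1418, 0.0321]
ee_rot: [[0.105, 0.026, 0.994], [-0.994, -0.009, 0.105], [0.011, -1.0, 0.024]]
force: [-0.3, -0.6, 0.5]
gripper_width: -0.001
```

Emit:
{"op": "jog_arm", "data": {"series": [[-6,6,-8,0,0,0],[0,0,-8,0,0,0],[0,0,0,0,0,0]]}}

```text
time: 2.62
position: [0.5016, -0.1385, 0.0201]
ee_rot: [[0.102, 0.034, 0.994], [-0.995, -0.012, 0.102], [0.015, -0.999, 0.033]]
force: [0.3, -0.2, 0.8]
gripper_width: 0.0
```

```bash
python3 -c "
from h import *
s=status.sense();print(s['position'],s['ee_rot'],s['force'])"
```

```text
[ 0.50162145 -0.13850607  0.02007219] [[ 0.10193025  0.03416969  0.99420453]
 [-0.99467355 -0.01189233  0.10238706]
 [ 0.01532194 -0.99934529  0.0327755 ]] [ 0.29017536 -0.17448547  0.83145934]
```

Emit:
{"op": "jog_arm", "data": {"series": [[-5,4,-5,0.7,1.9,0.6],[-2,0,-5,0,0,0],[0,0,-4,0,0,0],[0,0,0,0,0,0]]}}

```text
time: 2.95
position: [0.4988, -0.1367, 0.0099]
ee_rot: [[0.111, 0.011, 0.994], [-0.994, -0.002, 0.111], [0.004, -1.0, 0.01]]
force: [-0.5, -0.3, 0.1]
gripper_width: -0.001
```

```bash
cat > st.py <<'E'
from h import *
np.set_printoptions(precision=4,suppress=True)
s=status.sense();R=s['ee_rot']
y=R[:,1]; print('t',s['time'],'pos',s['position'],'F',s['force'])
print('fix deg wx,wy',np.degrees([-y[1],y[0]]),'toolz yaw',np.arctan2(R[1,2],R[0,2]))
f=np.array([.5567,.0156]);yw=.114;d=np.array([-np.sin(yw),np.cos(yw)]);n=np.array([np.cos(yw),np.sin(yw)])
e=s['position'][:2]-f; print('along %.1f lat %.1f mm'%(1e3*e@d,1e3*e@n))
E
python3 st.py
```

```text
t 2.95 pos [ 0.4988 -0.1367  0.0099] F [-0.4841 -0.2944  0.1482]
fix deg wx,wy [0.1429 0.6212] toolz yaw 0.11158065314364386
along -144.7 lat -74.9 mm
```

Emit:
{"op": "jog_arm", "data": {"series": [[0,1,-4,0,0.6,0],[8,1,0,0,0,0],[8,1,0,0,0,0],[6,0.7,0,0,0,0],[6,0.7,0,0,0,0],[6,0.7,0,0,0,0],[0,0,0,0,0,0]]}}

```text
time: 3.53
position: [0.5383, -0.1315, 0.0067]
ee_rot: [[0.111, 0.004, 0.994], [-0.994, -0.004, 0.111], [0.004, -1.0, 0.003]]
force: [0.3, 0.5, 0.2]
gripper_width: -0.002
```

```bash
python3 st.py
```

```text
t 3.5333 pos [ 0.5383 -0.1315  0.0067] F [0.2626 0.4542 0.2201]
fix deg wx,wy [0.2094 0.205 ] toolz yaw 0.11109703512422303
along -144.0 lat -35.1 mm
```

Emit:
{"op": "jog_arm", "data": {"series": [[2,0.2,-1,0,0,0],[1,0.1,0,0,0,0],[0,0,0,0,0,0]]}}

```text
time: 3.78
position: [0.5415, -0.131, 0.0055]
ee_rot: [[0.111, 0.003, 0.994], [-0.994, -0.004, 0.111], [0.004, -1.0, 0.002]]
force: [-0.6, -0.3, 0.8]
gripper_width: 0.001
```

```bash
python3 st.py
```

```text
t 3.7833 pos [ 0.5415 -0.131   0.0055] F [-0.6021 -0.313   0.788 ]
fix deg wx,wy [0.2116 0.1578] toolz yaw 0.11148791454114547
along -143.9 lat -31.8 mm
```

Lateral position reached. I'll back off sideways, rise, move behind the wedge while turning +90°, and look again.

Emit:
{"op": "jog_arm", "data": {"series": [[-12,-1.4,0,0,0,0],[-12,-1.4,5,0,0,0],[-5,-20,25,0,0,0],[0,-30,20,0,0,7],[0,-30,0,0,0,7],[0,-20,0,0,0,7],[0,-10,0,0,0,7],[0,0,0,0,0,7],[0,0,0,0,0,7],[0,0,0,0,0,7]]}}

```text
time: 4.62
position: [0.5075, -0.2494, 0.058]
ee_rot: [[0.835, 0.002, 0.55], [-0.55, -0.009, 0.835], [0.006, -1.0, -0.007]]
force: [-0.6, -0.1, -0.7]
gripper_width: 0.002
```

Emit:
{"op": "jog_arm", "data": {"series": [[0,0,0,0,0,7],[0,0,0,0,0,7],[0,0,0,0,0,7],[0,0,0,0,0,7],[0,0,0,0,0,7],[0,0,0,0,0,4],[0,0,0,0,0,0]]}}

```text
time: 5.2
position: [0.5035, -0.2525, 0.0576]
ee_rot: [[0.993, 0.005, -0.119], [0.119, -0.008, 0.993], [0.003, -1.0, -0.009]]
force: [0.0, -0.8, -0.6]
gripper_width: -0.002
```

```bash
python3 st.py
cat > look.py <<'E'
from meas import *
k=sys.argv[1]; S=[(312,212),(259,212)]
f=np.array([.5567,.0156]);yw=.114;d=np.array([-np.sin(yw),np.cos(yw)]);n=np.array([np.cos(yw),np.sin(yw)])
for nm,thr in [('top',137),('side',180)]:
    c=eyes.camera(nm); pickle.dump(c,open(nm+k+'.pkl','wb')); save(c,nm+k+'.png')
    x0,y0,x1,y1=(190,185,350,285) if nm=='top' else (220,145,400,280)
    cv2.imwrite(f'pics/{nm}{k}z.png',cv2.resize(cv2.cvtColor(c['image'][y0:y1,x0:x1],cv2.COLOR_RGB2BGR),None,fx=4.4,fy=4.4,interpolation=cv2.INTER_CUBIC))
    m,l,st,ce=wedge(c,thr)
    m2=m.copy()
    best=None
    for i in range(1,len(st)):
        P=onz(c,ce[i][0]/4,ce[i][1]/4,.008)
        if st[i,4]>16*80 and .45<P[0]<.65 and -.25<P[1]<.05: best=i; 
    if best is None: print(nm,'none'); continue
    q,a=quad((l==best).astype(np.uint8)*255); print(nm,'area',a,q.round(1).tolist())
    for z in(.002,.017):
        W=np.array([onz(c,*p,z)[:2] for p in q]); e=(W-f)*1e3
        print('z',z,[('al %.1f lat %.1f'%(v@d,v@n)) for v in e])
    if nm=='top':
        q,a=cab(c); W=np.array([onz(c,*p,.22)[:2] for p in q]); print('cab',W.mean(0), W.tolist())
E
python3 look.py 2
```

```text
t 5.2 pos [ 0.5035 -0.2525  0.0576] F [ 0.0141 -0.8023 -0.6014]
fix deg wx,wy [0.4736 0.2581] toolz yaw 1.6901048587161447
along -260.3 lat -83.4 mm
top area 386.40625 [[294.29998779296875, 201.5], [327.70001220703125, 197.5], [329.20001220703125, 209.0], [295.3999938964844, 212.89999389648438]]
z 0.002 ['al -69.2 lat 23.4', 'al -192.0 lat 20.7', 'al -191.0 lat -21.9', 'al -67.3 lat -18.2']
z 0.017 ['al -68.8 lat 21.9', 'al -190.4 lat 19.2', 'al -189.5 lat -23.0', 'al -66.9 lat -19.3']
cab [0.473  0.1182] [[0.548174243206353, 0.2586199676185323], [0.5767538226970018, -0.001281251490296103], [0.3981174468583184, -0.020782593576119536], [0.36878235628155676, 0.23622076958736457]]
side area 491.65625 [[233.60000610351562, 211.60000610351562], [242.5, 202.1999969482422], [274.79998779296875, 223.89999389648438], [266.29998779296875, 233.39999389648438]]
z 0.002 ['al -199.0 lat 10.8', 'al -198.6 lat -33.9', 'al -67.8 lat -20.6', 'al -69.1 lat 22.0']
z 0.017 ['al -190.8 lat 19.4', 'al -190.4 lat -24.7', 'al -61.3 lat -11.6', 'al -62.5 lat 30.5']
```

View pics/side2z.png

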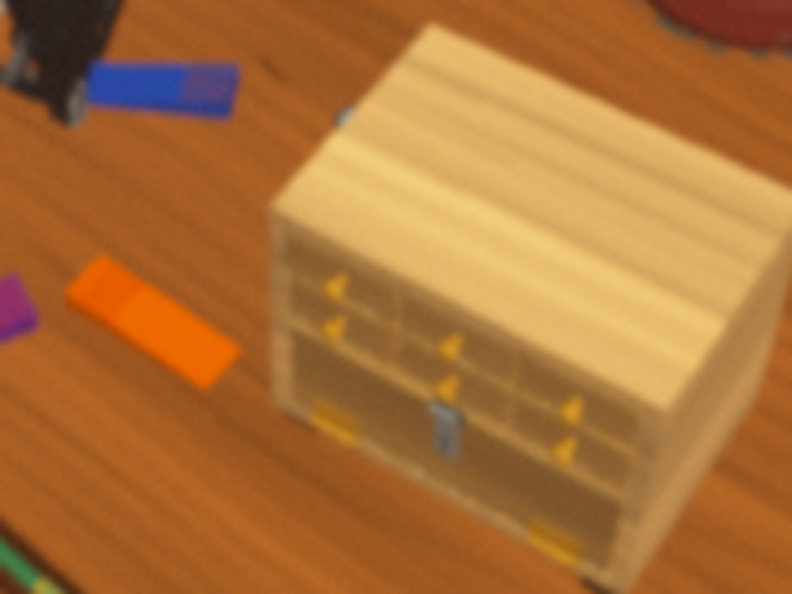

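View pics/top2z.png

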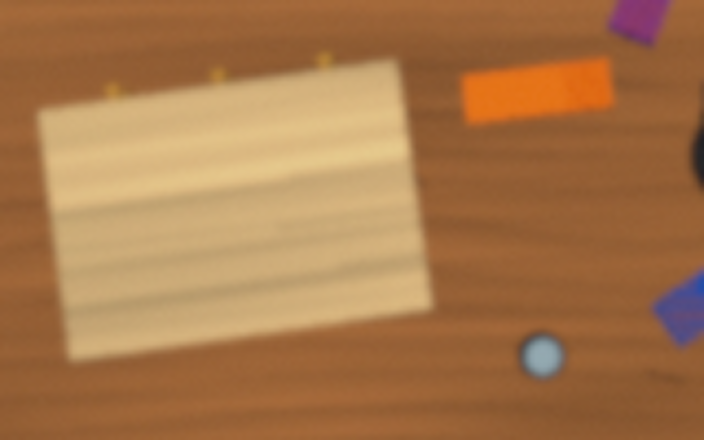

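Run:
```python
from meas import *
c=pickle.load(open('top2.pkl','rb'))
f=np.array([.5567,.0156]);yw=.114;d=np.array([-np.sin(yw),np.cos(yw)]);n=np.array([np.cos(yw),np.sin(yw)])
hsv=cv2.cvtColor(up(c),cv2.COLOR_RGB2HSV)
m=cv2.inRange(hsv,(135,90,60),(175,255,255)); q,a=quad(m); print(q,a)
for p in q:
  for z in (.002,.017):
    w=onz(c,*p,z)[:2];e=(w-f)*1e3; print(z,w,'al %.1f lat %.1f'%(e@d,e@n))
```

```text
[[327.6005 191.1575]
 [338.8093 160.5284]
 [349.7872 164.7885]
 [337.8323 195.1837]] 367.25
0.002 [ 0.6223 -0.1733] al -195.2 lat 43.7
0.017 [ 0.6204 -0.1719] al -193.6 lat 42.0
0.002 [ 0.7343 -0.2186] al -252.9 lat 149.8
0.017 [ 0.7314 -0.2168] al -250.8 lat 147.1
0.002 [ 0.7173 -0.2582] al -290.3 lat 128.4
0.017 [ 0.7145 -0.256 ] al -287.8 lat 125.9
0.002 [ 0.6064 -0.2101] al -229.9 lat 23.7
0.017 [ 0.6047 -0.2083] al -227.9 lat 22.2
```

Emit:
{"op": "jog_arm", "data": {"series": [[25,19,0,0.4,0.2,0],[25,19,0,0,0,0],[18,12,0,0,0,0],[0,0,0,0,0,0],[0,0,0,0,0,0]]}}

```text
time: 5.72
position: [0.5714, -0.2026, 0.0574]
ee_rot: [[0.995, -0.003, -0.102], [0.102, -0.004, 0.995], [-0.004, -1.0, -0.004]]
force: [-0.0, -0.6, 0.3]
gripper_width: 0.004
```

```bash
python3 st.py
```

```text
t 5.7167 pos [ 0.5714 -0.2026  0.0574] F [-0.0468 -0.6211  0.3369]
fix deg wx,wy [ 0.2217 -0.1854] toolz yaw 1.6727982630852933
along -218.5 lat -10.3 mm
```

Emit:
{"op": "jog_arm", "data": {"series": [[7.5,5,0,0,0,0.7],[0,0,-12,0,0,0],[0,0,-12,0,0,0],[0,0,-10,0,0,0],[0,0,0,0,0,0]]}}

```text
time: 6.13
position: [0.5764, -0.1997, 0.0197]
ee_rot: [[0.994, -0.007, -0.11], [0.11, -0.007, 0.994], [-0.007, -1.0, -0.006]]
force: [-0.9, -0.1, -0.4]
gripper_width: 0.001
```

```bash
python3 st.py
```

```text
t 6.1333 pos [ 0.5764 -0.1997  0.0197] F [-0.9008 -0.0911 -0.4082]
fix deg wx,wy [ 0.3771 -0.3849] toolz yaw 1.6814055735786742
along -216.2 lat -4.9 mm
```

Emit:
{"op": "jog_arm", "data": {"series": [[2.5,1.5,-5,0.3,-0.3,0.2],[0,0,-5,0,0,0],[0,0,-2,0,0,0],[0,0,0,0,0,0]]}}

```text
time: 6.47
position: [0.5765, -0.1998, 0.0042]
ee_rot: [[0.994, -0.006, -0.111], [0.111, -0.001, 0.994], [-0.006, -1.0, -0.0]]
force: [-0.3, -0.3, -0.5]
gripper_width: -0.002
```

```bash
python3 st.py
```

```text
t 6.4667 pos [ 0.5765 -0.1998  0.0042] F [-0.2747 -0.2771 -0.4942]
fix deg wx,wy [ 0.0481 -0.3281] toolz yaw 1.6823918385425471
along -216.3 lat -4.8 mm
```

Emit:
{"op": "jog_arm", "data": {"series": [[4,0.5,0.5,0,-0.3,0],[-0.5,4,0.5,0,0,0],[-0.7,6,0,0,0,0],[-0.7,6,0,0,0,0],[-0.7,6,0,0,0,0],[-0.7,6,0,0,0,0],[-0.7,6,0,0,0,0],[0,0,0,0,0,0]]}}

```text
time: 7.13
position: [0.5776, -0.1608, 0.007]
ee_rot: [[0.994, 0.003, -0.112], [0.112, -0.001, 0.994], [0.003, -1.0, -0.001]]
force: [0.4, 0.3, -0.4]
gripper_width: -0.001
```

```bash
python3 st.py; python3 look.py 3
```

```text
t 7.1333 pos [ 0.5776 -0.1608  0.007 ] F [ 0.3676  0.3483 -0.3958]
fix deg wx,wy [0.0334 0.1972] toolz yaw 1.6833648585760597
along -177.7 lat 0.7 mm
top area 343.0 [[287.5, 203.5], [313.1000061035156, 199.5], [321.79998779296875, 209.8000030517578], [289.29998779296875, 214.89999389648438]]
z 0.002 ['al -43.7 lat 19.9', 'al -138.2 lat 20.9', 'al -164.0 lat -21.0', 'al -44.4 lat -22.3']
z 0.017 ['al -43.5 lat 18.4', 'al -137.1 lat 19.4', 'al -162.6 lat -22.1', 'al -44.2 lat -23.4']
cab [0.4729 0.1182] [[0.5480533006589143, 0.258624101335856], [0.5768552916542234, -0.0012649865312235019], [0.39814588393181505, -0.02073636899745884], [0.36874507186002603, 0.23626696162428776]]
side area 493.625 [[240.60000610351562, 216.0], [248.8000030517578, 205.89999389648438], [282.0, 226.39999389648438], [274.0, 236.39999389648438]]
z 0.002 ['al -171.0 lat 12.5', 'al -173.5 lat -32.8', 'al -44.9 lat -24.6', 'al -44.0 lat 18.2']
z 0.017 ['al -163.2 lat 21.1', 'al -165.7 lat -23.6', 'al -38.6 lat -15.5', 'al -37.7 lat 26.7']
```

View pics/side3z.png

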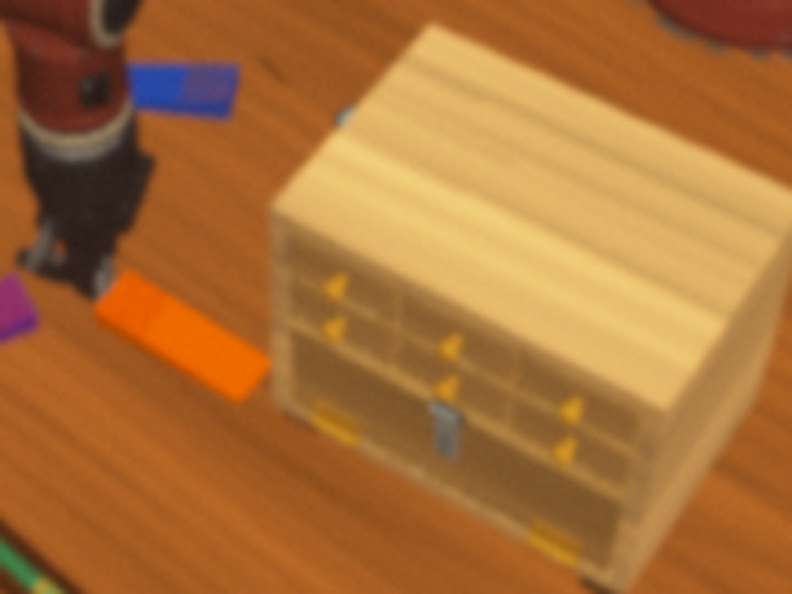

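Wedge is square (tip lateral −1 to −3 mm, heading error about 0.01 rad, tip at −44 mm along). I'll continue straight in.

Emit:
{"op": "jog_arm", "data": {"series": [[-0.6,6,-1,0,0,0],[-0.6,6,0,0,0,0],[-0.6,6,0,0,0,0],[-0.6,6,0,0,0,0],[-0.6,6,0,0,0,0],[-0.5,4,0,0,0,0],[0,0,0,0,0,0]]}}

```text
time: 7.82
position: [0.5738, -0.1269, 0.0058]
ee_rot: [[0.994, 0.004, -0.108], [0.108, -0.003, 0.994], [0.003, -1.0, -0.004]]
force: [0.6, -0.3, 0.6]
gripper_width: -0.0
```

```bash
python3 st.py; python3 look.py 4
```

```text
t 7.8167 pos [ 0.5738 -0.1269  0.0058] F [ 0.6427 -0.256   0.5663]
fix deg wx,wy [0.195  0.2127] toolz yaw 1.6794634780938233
along -143.5 lat 0.8 mm
top area 299.3125 [[280.70001220703125, 204.10000610351562], [303.70001220703125, 200.8000030517578], [310.79998779296875, 211.3000030517578], [282.5, 215.60000610351562]]
z 0.002 ['al -18.7 lat 21.2', 'al -103.6 lat 21.0', 'al -123.6 lat -20.5', 'al -19.2 lat -21.5']
z 0.017 ['al -18.8 lat 19.7', 'al -102.8 lat 19.5', 'al -122.6 lat -21.6', 'al -19.3 lat -22.6']
cab [0.4729 0.1183] [[0.5480286437600808, 0.25866018563408777], [0.5767036458015495, -0.0006179412765350972], [0.39816598278252496, -0.021079492975799318], [0.3688036738253794, 0.23612209851608676]]
side area 422.03125 [[249.6999969482422, 221.10000610351562], [258.0, 210.89999389648438], [274.20001220703125, 221.10000610351562], [286.5, 243.6999969482422]]
z 0.002 ['al -136.6 lat 12.6', 'al -138.4 lat -32.7', 'al -75.5 lat -28.1', 'al 0.8 lat 19.6']
z 0.017 ['al -129.2 lat 21.2', 'al -131.0 lat -23.6', 'al -68.8 lat -19.0', 'al 6.5 lat 28.0']
```

View pics/side4z.png

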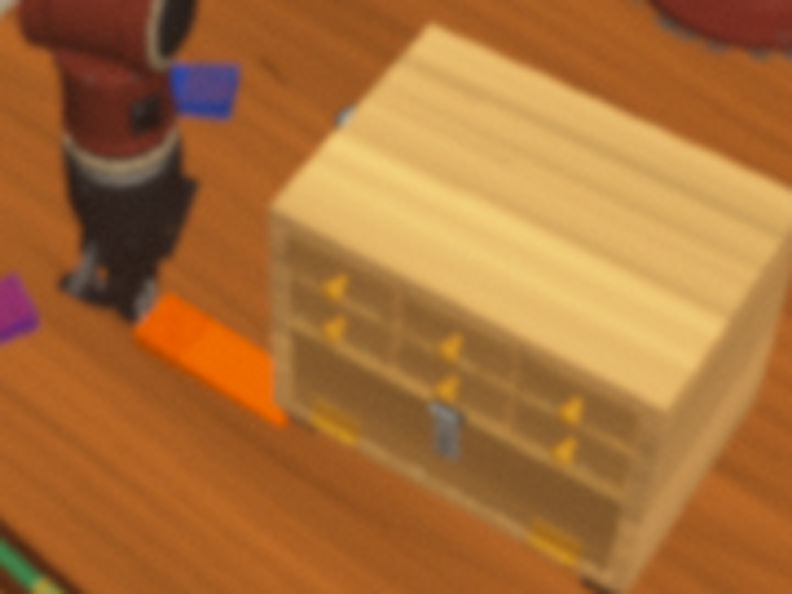

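Emit:
{"op": "jog_arm", "data": {"series": [[-0.6,5,0,0,0,0.3],[-0.6,5,0,0,0,0],[-0.6,5,0,0,0,0],[-0.3,3,0,0,0,0],[0,0,0,0,0,0]]}}

```text
time: 8.33
position: [0.5716, -0.1099, 0.0056]
ee_rot: [[0.994, 0.004, -0.111], [0.111, -0.005, 0.994], [0.003, -1.0, -0.006]]
force: [0.0, -0.1, -0.4]
gripper_width: -0.003
```

```bash
python3 st.py
```

```text
t 8.3333 pos [ 0.5716 -0.1099  0.0056] F [ 0.015  -0.0913 -0.3982]
fix deg wx,wy [0.2958 0.2156] toolz yaw 1.6817756401930568
along -126.3 lat 0.5 mm
```

Emit:
{"op": "jog_arm", "data": {"series": [[-0.3,3,0,0,0,0],[-0.3,3,0,0,0,0],[-0.2,2,0,0,0,0],[0,0,0,0,0,0]]}}

```text
time: 8.67
position: [0.5707, -0.1009, 0.0056]
ee_rot: [[0.994, 0.004, -0.111], [0.111, -0.005, 0.994], [0.003, -1.0, -0.006]]
force: [-0.7, -0.7, -0.6]
gripper_width: -0.003
```

Emit:
{"op": "jog_arm", "data": {"series": [[-0.2,1.5,0,0,0,0],[0,0,0,0,0,0]]}}

```text
time: 8.83
position: [0.5705, -0.0992, 0.0057]
ee_rot: [[0.994, 0.004, -0.111], [0.111, -0.005, 0.994], [0.003, -1.0, -0.006]]
force: [-0.9, 0.1, 0.2]
gripper_width: -0.002
```

```bash
python3 st.py
```

```text
t 8.8333 pos [ 0.5705 -0.0992  0.0057] F [-0.8533  0.0742  0.2497]
fix deg wx,wy [0.3062 0.215 ] toolz yaw 1.6821294093814831
along -115.6 lat 0.6 mm
```

Now about 1 mm at a time, watching the force along −y.

Emit:
{"op": "jog_arm", "data": {"series": [[-0.1,1,0,0,0,0],[0,0,0,0,0,0]]}}

```text
time: 9.0
position: [0.5703, -0.0983, 0.0056]
ee_rot: [[0.994, 0.004, -0.111], [0.111, -0.005, 0.994], [0.003, -1.0, -0.006]]
force: [0.4, 0.6, 0.8]
gripper_width: 0.002
```

Emit:
{"op": "jog_arm", "data": {"series": [[-0.1,1,0,0,0,0],[0,0,0,0,0,0]]}}

```text
time: 9.17
position: [0.5702, -0.0974, 0.0055]
ee_rot: [[0.994, 0.004, -0.11], [0.11, -0.006, 0.994], [0.003, -1.0, -0.006]]
force: [-0.8, -0.6, -0.1]
gripper_width: 0.002
```

Emit:
{"op": "jog_arm", "data": {"series": [[-0.1,1,0,0,0,0],[0,0,0,0,0,0]]}}

```text
time: 9.33
position: [0.5701, -0.097, 0.0055]
ee_rot: [[0.994, 0.004, -0.11], [0.11, -0.006, 0.994], [0.003, -1.0, -0.007]]
force: [-0.2, -0.8, -0.1]
gripper_width: 0.001
```

Emit:
{"op": "jog_arm", "data": {"series": [[-0.1,1,0,0,0,0]]}}

```text
time: 9.42
position: [0.57, -0.0967, 0.0055]
ee_rot: [[0.994, 0.003, -0.109], [0.109, -0.007, 0.994], [0.003, -1.0, -0.007]]
force: [-0.6, -2.3, 0.4]
gripper_width: -0.002
```

Emit:
{"op": "jog_arm", "data": {"series": [[-0.1,1,0,0,0,0]]}}

```text
time: 9.5
position: [0.57, -0.0967, 0.0055]
ee_rot: [[0.994, 0.004, -0.109], [0.109, -0.009, 0.994], [0.003, -1.0, -0.009]]
force: [0.3, -3.7, -0.5]
gripper_width: -0.0
```

Emit:
{"op": "jog_arm", "data": {"series": [[-0.1,1,0,0,0,0]]}}

```text
time: 9.58
position: [0.5699, -0.0967, 0.0055]
ee_rot: [[0.994, 0.004, -0.108], [0.108, -0.01, 0.994], [0.003, -1.0, -0.01]]
force: [1.1, -2.4, -0.4]
gripper_width: 0.0
```

Emit:
{"op": "jog_arm", "data": {"series": [[-0.2,1.6,0,0,0,0],[-0.2,1.6,0,0,0,0]]}}

```text
time: 9.75
position: [0.5697, -0.0962, 0.0056]
ee_rot: [[0.994, 0.004, -0.106], [0.106, -0.014, 0.994], [0.002, -1.0, -0.014]]
force: [1.4, -3.8, -0.6]
gripper_width: -0.003
```

```bash
python3 st.py; python3 look.py 5
```

```text
t 9.75 pos [ 0.5697 -0.0962  0.0056] F [ 1.3963 -3.8307 -0.6122]
fix deg wx,wy [0.7908 0.2159] toolz yaw 1.6768027858763972
along -112.6 lat 0.2 mm
top area 171.84375 [[280.6000061035156, 204.0], [290.8999938964844, 202.8000030517578], [300.8999938964844, 212.6999969482422], [282.5, 215.6999969482422]]
z 0.002 ['al -18.7 lat 21.5', 'al -56.5 lat 20.6', 'al -87.4 lat -20.4', 'al -19.3 lat -21.5']
z 0.017 ['al -18.7 lat 19.9', 'al -56.2 lat 19.1', 'al -86.8 lat -21.5', 'al -19.3 lat -22.6']
cab [0.4729 0.1183] [[0.5479771467531172, 0.2585177102071652], [0.5767468302622196, -0.0005700180287760183], [0.3981370562613018, -0.020950331882069052], [0.3687948025253073, 0.23626908169339542]]
side area 322.03125 [[258.1000061035156, 225.6999969482422], [266.70001220703125, 215.3000030517578], [292.29998779296875, 232.60000610351562], [293.8999938964844, 247.5]]
z 0.002 ['al -105.6 lat 12.6', 'al -106.5 lat -33.6', 'al -7.0 lat -22.7', 'al 25.9 lat 18.6']
z 0.017 ['al -98.5 lat 21.2', 'al -99.5 lat -24.5', 'al -1.2 lat -13.7', 'al 31.3 lat 27.1']
```

View pics/side5z.png

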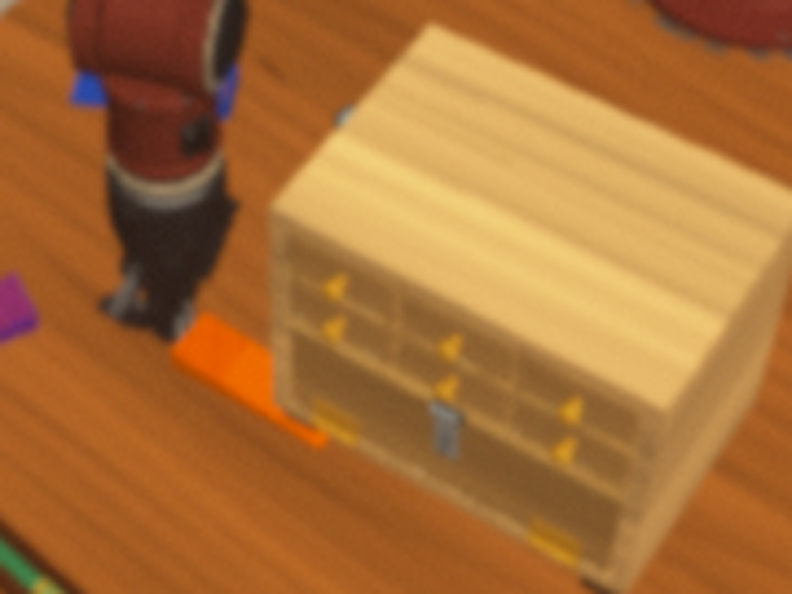

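View pics/top5z.png

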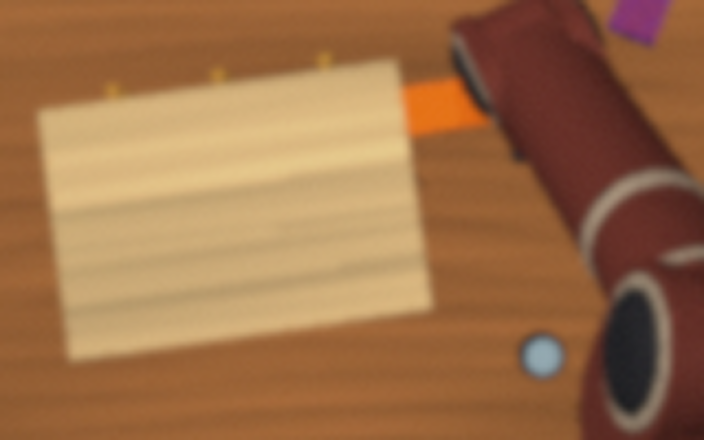

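The wedge jammed at finger along −112.6 mm with 3–4 N. That puts the tip about 18–19 mm past the foot's centre, as expected, and the cabinet hasn't moved (under 1 mm). Next I'll back off, rise, and go over the corner.

Emit:
{"op": "jog_arm", "data": {"series": [[1,-8,0,0,0,0],[1.5,-12,0,0.5,0.2,0.4],[0,0,30,0,0,0],[0,0,38,0,0,0],[0,0,38,0,0,0],[0,0,38,0,0,0],[0,0,38,0,0,0],[0,0,38,0,0,0],[0,0,20,0,0,0],[0,0,0,0,0,0]]}}

```text
time: 10.68
position: [0.5667, -0.1012, 0.2531]
ee_rot: [[0.992, -0.008, -0.129], [0.129, 0.023, 0.991], [-0.005, -1.0, 0.024]]
force: [0.3, 0.4, -0.4]
gripper_width: -0.001
```

```bash
python3 st.py
```

```text
t 10.6833 pos [ 0.5667 -0.1012  0.2531] F [ 0.3416  0.3709 -0.4367]
fix deg wx,wy [-1.3418 -0.4531] toolz yaw 1.6997449683231542
along -117.2 lat -3.4 mm
```

Emit:
{"op": "jog_arm", "data": {"series": [[0,0,5,-1.3,-0.4,-0.8],[0,0,0,0,0,0]]}}

```text
time: 10.85
position: [0.5668, -0.0991, 0.2592]
ee_rot: [[0.993, 0.002, -0.116], [0.116, 0.002, 0.993], [0.002, -1.0, 0.002]]
force: [0.0, 1.0, 0.5]
gripper_width: -0.0
```

```bash
python3 st.py;python3 look.py 6
```

```text
t 10.85 pos [ 0.5668 -0.0991  0.2592] F [0.0016 1.0056 0.4779]
fix deg wx,wy [-0.111   0.1193] toolz yaw 1.6869768287500664
along -115.1 lat -3.1 mm
top area 252.90625 [[280.79998779296875, 204.1999969482422], [302.6000061035156, 201.0], [305.0, 212.10000610351562], [282.3999938964844, 215.60000610351562]]
z 0.002 ['al -19.1 lat 21.0', 'al -99.6 lat 20.9', 'al -102.3 lat -20.3', 'al -19.2 lat -21.4']
z 0.017 ['al -19.1 lat 19.5', 'al -98.9 lat 19.4', 'al -101.6 lat -21.4', 'al -19.2 lat -22.5']
cab [0.4729 0.1183] [[0.5478643086756058, 0.2585599026748504], [0.5767420492016407, -0.0005723938182663861], [0.3981900061163932, -0.020900823837810646], [0.3688150619148495, 0.23611941307471843]]
side area 326.90625 [[257.3999938964844, 225.1999969482422], [266.3999938964844, 215.1999969482422], [290.29998779296875, 231.1999969482422], [294.3999938964844, 247.89999389648438]]
z 0.002 ['al -108.5 lat 12.2', 'al -107.9 lat -33.4', 'al -14.7 lat -24.0', 'al 28.0 lat 19.0']
z 0.017 ['al -101.4 lat 20.7', 'al -100.8 lat -24.3', 'al -8.8 lat -14.9', 'al 33.3 lat 27.5']
```

View pics/side6z.png

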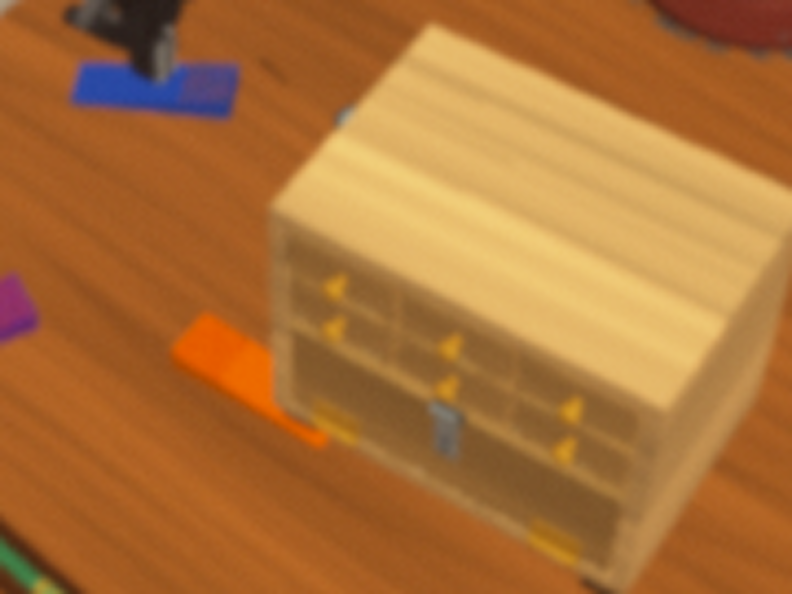

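The wedge stayed put: its back is at along about −100 to −101 mm, so the tip is about +19 mm. Now over the corner.

Emit:
{"op": "jog_arm", "data": {"series": [[-2,25,0,0,0,0],[-2,25,0,0,0,0],[-2,25,0,0,0,0],[-2,20,0,0,0,0],[-1,9,0,0,0,0],[0,0,-10,0,0,0],[0,0,0,0,0,0]]}}

```text
time: 11.53
position: [0.5501, 0.0025, 0.2339]
ee_rot: [[0.994, -0.026, -0.11], [0.11, 0.0, 0.994], [-0.026, -1.0, 0.003]]
force: [0.0, -0.8, -0.3]
gripper_width: 0.001
```

```bash
python3 st.py
```

```text
t 11.5333 pos [0.5501 0.0025 0.2339] F [ 0.0103 -0.8031 -0.2951]
fix deg wx,wy [-0.0247 -1.4976] toolz yaw 1.6813516962928523
along -12.3 lat -8.1 mm
```

Emit:
{"op": "jog_arm", "data": {"series": [[6,11,0,0,-1.4,0.2],[1,1,0,0,0,0],[0,0,0,0,0,0]]}}

```text
time: 11.78
position: [0.5565, 0.0091, 0.23]
ee_rot: [[0.994, -0.008, -0.108], [0.108, -0.003, 0.994], [-0.008, -1.0, -0.002]]
force: [-0.8, -0.2, -0.4]
gripper_width: 0.006
```

```bash
python3 st.py; python3 -c "
from h import *
c=eyes.camera('side');save(c,'side7.png');x0,y0,x1,y1=220,145,400,280
cv2.imwrite('pics/side7z.png',cv2.resize(cv2.cvtColor(c['image'][y0:y1,x0:x1],cv2.COLOR_RGB2BGR),None,fx=4.4,fy=4.4,interpolation=cv2.INTER_CUBIC))"
```

```text
t 11.7833 pos [0.5565 0.0091 0.23  ] F [-0.8104 -0.1694 -0.4305]
fix deg wx,wy [ 0.1848 -0.4542] toolz yaw 1.679069533486833
along -6.5 lat -1.0 mm
```

View pics/side7z.png

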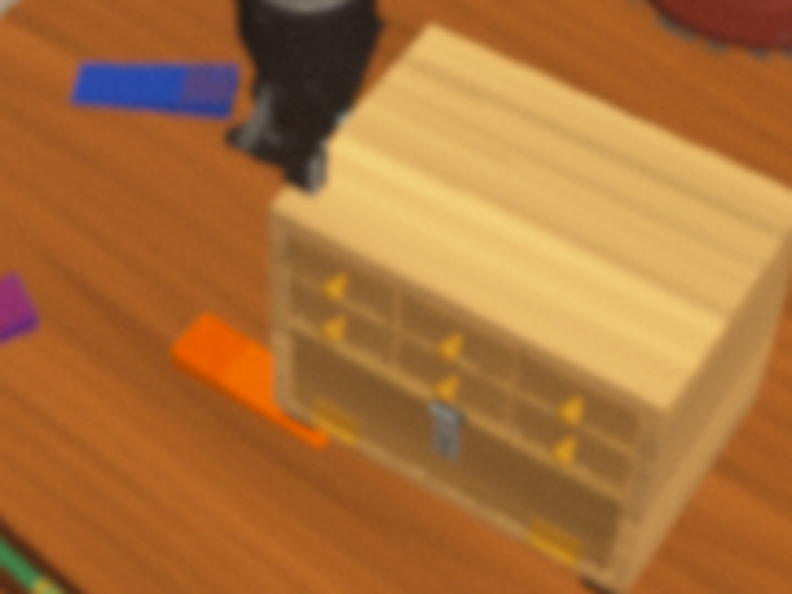

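The fingertips at zoomed px (308,190) hang just over the right corner. I'll shift the last 6 mm and go down slowly.

Emit:
{"op": "jog_arm", "data": {"series": [[0,6,0,0.2,-0.4,0.3],[0,1,-2,0,0,0],[0,0,-2,0,0,0],[0,0,0,0,0,0]]}}

```text
time: 12.17
position: [0.5566, 0.0127, 0.2252]
ee_rot: [[0.994, -0.002, -0.108], [0.108, -0.001, 0.994], [-0.002, -1.0, -0.001]]
force: [-0.1, 0.7, 0.5]
gripper_width: 0.0
```

```bash
python3 st.py
```

```text
t 12.1667 pos [0.5566 0.0127 0.2252] F [-0.1478  0.6686  0.5253]
fix deg wx,wy [ 0.0508 -0.1007] toolz yaw 1.6787933612509909
along -2.9 lat -0.4 mm
```

Emit:
{"op": "jog_arm", "data": {"series": [[0,3,-2,0,0,0],[0,0,-1.5,0,0,0],[0,0,-1,0,0,0]]}}

```text
time: 12.42
position: [0.5568, 0.0153, 0.2206]
ee_rot: [[0.994, -0.001, -0.107], [0.107, -0.001, 0.994], [-0.001, -1.0, -0.001]]
force: [0.1, 0.7, -0.2]
gripper_width: -0.002
```

Emit:
{"op": "jog_arm", "data": {"series": [[0,0,-1,0,0,0]]}}

```text
time: 12.5
position: [0.5569, 0.0154, 0.2201]
ee_rot: [[0.994, -0.001, -0.107], [0.107, -0.002, 0.994], [-0.001, -1.0, -0.002]]
force: [-2.7, -0.6, 8.7]
gripper_width: -0.0
```

Emit:
{"op": "jog_arm", "data": {"series": [[0,0,-1,0,0,0]]}}

```text
time: 12.58
position: [0.5569, 0.0154, 0.2201]
ee_rot: [[0.994, -0.001, -0.107], [0.107, -0.002, 0.994], [-0.001, -1.0, -0.002]]
force: [-1.9, -1.9, 7.8]
gripper_width: -0.003
```

1 mm of shift below the surface gives about 8 N, so I'll hold with 1.4 mm (about 11 N) for 0.75 s.

Emit:
{"op": "jog_arm", "data": {"series": [[0,0,-1.4,0,0,0]]}}

```text
time: 12.67
position: [0.5569, 0.0154, 0.22]
ee_rot: [[0.994, -0.0, -0.107], [0.107, -0.003, 0.994], [-0.0, -1.0, -0.003]]
force: [-2.5, -0.9, 9.7]
gripper_width: -0.001
```

Emit:
{"op": "jog_arm", "data": {"series": [[0,0,-1.4,0,0,0],[0,0,-1.4,0,0,0],[0,0,-1.4,0,0,0],[0,0,-1.4,0,0,0]]}}

```text
time: 13.0
position: [0.5569, 0.0154, 0.22]
ee_rot: [[0.994, 0.003, -0.106], [0.106, -0.007, 0.994], [0.002, -1.0, -0.007]]
force: [-2.7, -1.2, 7.3]
gripper_width: 0.0
```

Emit:
{"op": "jog_arm", "data": {"series": [[0,0,-1.4,0,0,0],[0,0,-1.4,0,0,0],[0,0,-1.4,0,0,0],[0,0,-1.4,0,0,0]]}}

```text
time: 13.33
position: [0.5569, 0.0154, 0.2201]
ee_rot: [[0.994, 0.006, -0.106], [0.106, -0.01, 0.994], [0.005, -1.0, -0.011]]
force: [-2.0, -0.9, 6.6]
gripper_width: 0.001
```

```bash
python3 st.py
```

```text
t 13.3333 pos [0.5569 0.0154 0.2201] F [-1.9912 -0.9178  6.5999]
fix deg wx,wy [0.5998 0.3319] toolz yaw 1.6768520820872364
along -0.2 lat 0.2 mm
```

The force sagged below 8 N, so I'll press more firmly.

Emit:
{"op": "jog_arm", "data": {"series": [[0,0,-2.3,0,0,0]]}}

```text
time: 13.42
position: [0.5571, 0.0154, 0.22]
ee_rot: [[0.994, 0.007, -0.106], [0.106, -0.012, 0.994], [0.006, -1.0, -0.013]]
force: [-4.3, -0.4, 16.1]
gripper_width: 0.003
```

Emit:
{"op": "jog_arm", "data": {"series": [[0,0,-2.5,0,0,0]]}}

```text
time: 13.5
position: [0.5571, 0.0154, 0.2199]
ee_rot: [[0.994, 0.008, -0.105], [0.105, -0.013, 0.994], [0.007, -1.0, -0.014]]
force: [-5.2, -1.5, 15.5]
gripper_width: 0.001
```

Emit:
{"op": "jog_arm", "data": {"series": [[0,0,-2,0,0,0],[0,0,-2,0,0,0]]}}

```text
time: 13.67
position: [0.5569, 0.0154, 0.2201]
ee_rot: [[0.994, 0.01, -0.105], [0.105, -0.016, 0.994], [0.009, -1.0, -0.017]]
force: [-3.0, -0.3, 9.0]
gripper_width: -0.001
```

Emit:
{"op": "jog_arm", "data": {"series": [[0,0,-2,0,0,0],[0,0,-2,0,0,0]]}}

```text
time: 13.83
position: [0.557, 0.0154, 0.22]
ee_rot: [[0.994, 0.013, -0.105], [0.105, -0.018, 0.994], [0.011, -1.0, -0.02]]
force: [-3.4, -0.6, 10.3]
gripper_width: 0.0
```

Emit:
{"op": "jog_arm", "data": {"series": [[0,0,-2.1,0,0,0],[0,0,-2.1,0,0,0]]}}

```text
time: 14.0
position: [0.557, 0.0154, 0.2201]
ee_rot: [[0.994, 0.015, -0.104], [0.105, -0.021, 0.994], [0.013, -1.0, -0.023]]
force: [-2.1, -1.2, 10.7]
gripper_width: -0.003
```

Emit:
{"op": "jog_arm", "data": {"series": [[0,0,-2.1,0,0,0],[0,0,-2.1,0,0,0]]}}

```text
time: 14.17
position: [0.557, 0.0154, 0.2201]
ee_rot: [[0.994, 0.017, -0.104], [0.104, -0.024, 0.994], [0.015, -1.0, -0.026]]
force: [-3.9, -1.2, 10.2]
gripper_width: -0.003
```

Emit:
{"op": "jog_arm", "data": {"series": [[0,0,-2.4,0,0,0],[0,0,-2.4,0,0,0],[0,0,-2.4,0,0,0]]}}

```text
time: 14.42
position: [0.557, 0.0154, 0.2201]
ee_rot: [[0.994, 0.021, -0.103], [0.104, -0.028, 0.994], [0.018, -0.999, -0.031]]
force: [-4.1, -1.6, 12.2]
gripper_width: -0.003
```

Emit:
{"op": "jog_arm", "data": {"series": [[0,0,-2.4,0,0,0],[0,0,-2.4,0,0,0],[0,0,-2.4,0,0,0],[0,0,-2.4,0,0,0]]}}

```text
time: 14.75
position: [0.557, 0.0154, 0.2201]
ee_rot: [[0.994, 0.027, -0.102], [0.103, -0.035, 0.994], [0.023, -0.999, -0.037]]
force: [-4.1, -1.7, 12.0]
gripper_width: 0.003
```

```bash
python3 st.py
```

```text
t 14.75 pos [0.557  0.0154 0.2201] F [-4.1044 -1.6902 11.9987]
fix deg wx,wy [1.9931 1.524 ] toolz yaw 1.6732134231331712
along -0.2 lat 0.3 mm
```

The press held at 9–16 N for more than 1.3 s, and the top stayed at z = 0.220 with no rocking. Now I'll rise and move clear.

Emit:
{"op": "jog_arm", "data": {"series": [[0,0,5,0,0,0],[0,0,15,0,0,0],[0,0,30,1,1,0],[0,-10,30,1,0.5,0],[0,-30,10,0,0,0],[0,-35,0,0,0,0],[0,-35,0,0,0,0],[0,-35,0,0,0,0],[0,-35,0,0,0,0],[0,0,0,0,0,0]]}}

```text
time: 15.58
position: [0.5555, -0.1673, 0.3183]
ee_rot: [[0.993, 0.006, -0.116], [0.116, 0.002, 0.993], [0.006, -1.0, 0.001]]
force: [-0.4, -2.9, -0.5]
gripper_width: 0.004
```

Emit:
{"op": "jog_arm", "data": {"series": [[-5,-35,0,0,0,0],[-5,-35,0,0,0,0],[0,-20,0,0,0,0],[0,0,0,0,0,0],[0,0,0,0,0,0],[0,0,0,0,0,0],[0,0,0,0,0,0],[0,0,0,0,0,0]]}}

```text
time: 16.25
position: [0.5454, -0.2543, 0.3177]
ee_rot: [[0.993, 0.006, -0.116], [0.116, 0.006, 0.993], [0.007, -1.0, 0.005]]
force: [0.8, -0.6, 0.3]
gripper_width: 0.0
```

```bash
python3 st.py;python3 look.py 8
```

```text
t 16.25 pos [ 0.5454 -0.2543  0.3177] F [ 0.8427 -0.6372  0.3244]
fix deg wx,wy [-0.3505  0.3686] toolz yaw 1.6873632367562283
along -266.9 lat -41.9 mm
top area 255.625 [[280.70001220703125, 204.1999969482422], [303.0, 200.89999389648438], [304.8999938964844, 212.10000610351562], [282.5, 215.6999969482422]]
z 0.002 ['al -18.7 lat 20.9', 'al -101.0 lat 21.1', 'al -101.9 lat -20.2', 'al -19.4 lat -21.5']
z 0.017 ['al -18.8 lat 19.4', 'al -100.3 lat 19.6', 'al -101.2 lat -21.4', 'al -19.4 lat -22.7']
cab [0.4729 0.1183] [[0.5480007312368034, 0.25876798750038327], [0.5766316386380739, -0.0006182398806592916], [0.39823279555844, -0.021008819355631016], [0.36878245954568745, 0.23603193530377728]]
side area 323.0625 [[257.5, 225.10000610351562], [266.3999938964844, 215.1999969482422], [288.3999938964844, 230.10000610351562], [295.0, 248.3000030517578]]
z 0.002 ['al -108.5 lat 11.8', 'al -107.6 lat -33.4', 'al -21.5 lat -24.2', 'al 30.1 lat 19.1']
z 0.017 ['al -101.4 lat 20.3', 'al -100.6 lat -24.3', 'al -15.5 lat -15.2', 'al 35.5 lat 27.6']
```

View pics/side8.png

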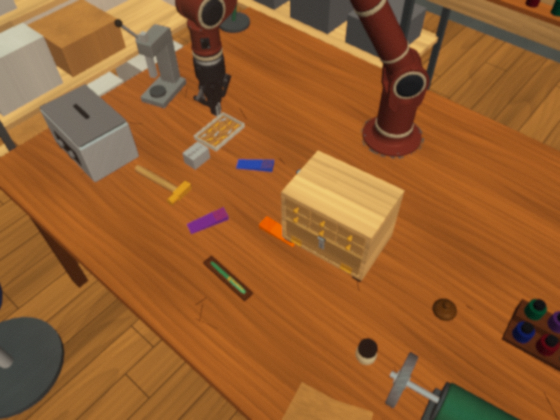

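View pics/top8.png

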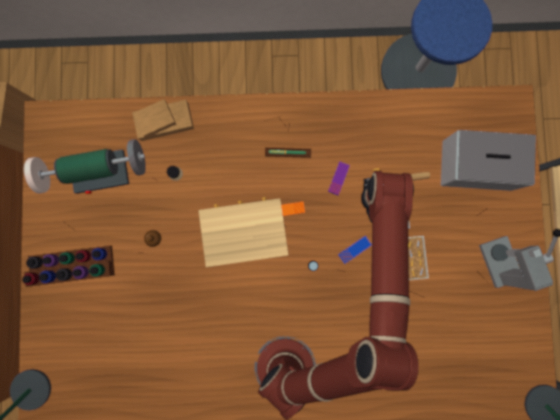

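The orange wedge sits under the corner at top-view px (281–305, 201–216). The cabinet is unchanged, the other items are in place, and the arm is clear, so I'll hand in.

```bash
python3 -c "
from h import *
print(ticket.sign_off())"
```

```text
the job is handed in; nothing more can be done
None
```

The orange wedge is snug under the padless foot, and the corner did not rock when pressed. I handed the job in at about 16 s with the arm clear of everything.

- **Wedge:** I squared it up with a flat push on its side, then pushed its back straight in along the bench until it stopped dead with the push at 3–4 N. The thin end is about 19 mm past the foot's centre, to within about 2 mm sideways, and it stayed there after the press.
- **Press:** I pressed straight down on the cabinet's top at that corner with 9–16 N for about 1.3 s. The fingertips stayed at 0.220 m throughout.
- **Weak first press:** My first press, about 0.8 s, sagged to 6.6–7.3 N, below the 8 N minimum. I pressed harder straight away without lifting off.
- **Final look:** The cabinet's measured corners moved by less than 1 mm, and its top outline is unchanged. The things in view show no shift by eye. The arm hides part of the hammer and the steel block in the last top view, but the side view shows them where they were.

The two cameras disagreed by about 3 mm on the cabinet's corner. The wedge jammed where the top view put the foot.

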